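# Set and lock the pressure screw of an etching press

## Task

On the star-wheel side of the tabletop etching press, turn the pressure screw clockwise (less than half a turn) until its thumb bar lies in line with the roller, like the one on the other side. Then run the hexagon locknut down the screw and nip it up firmly on its washer, without overtightening it, so that the screw is locked with its bar still in line. Let go, and leave the tins, jars and tools around where they are.

Things in the scene. Friction and masses are not known exactly. Their poses are not given: they have to be found in the camera images.
- press: Fixed etching press, green iron, origin under its centre on the table; the roller lies along its y axis. Its two side frames have 110 x 44 mm top faces 210 mm above the table, each with an upright screw 125 mm from the origin along y. Set the one at -y, by the five-armed star wheel (82 mm outside that screw, no higher than the frame); the one at +y is already locked and cannot turn. Bed top 82 mm above the table.
- screw: Steel pressure screw to set, 24 mm thick, upright; origin on its axis near the frame's top face; y axis along its thumb bar, to lie parallel to the press's y axis (either way round). Clockwise from above is down, 5 mm per turn. It starts 0.5 to 1.2 rad short of that, is stiff (0.15 N m to turn) and stays where it is left; the locknut turns and sinks along with it. A tight locknut does not drag it round.
- screw_head (a point): Centre of the thumb bar on top of the screw, on its axis: a flat upright bar 32 mm long, 10 mm thick and 16 mm high (its top 8 mm above this point); y axis along the bar. When the bar is in line this point is 256 mm above the table.
- locknut: Steel hexagon locknut on that screw, 9 to 15 mm below the bar: 36 mm across flats, 18 mm high; origin at its centre, x axis square to a pair of flats. Clockwise is down, 5 mm per turn. It runs freely (about 0.04 N m) and starts 1.8 to 5.3 mm above the washer. It is seated by feel: within 0.3 rad of touching, the moment on the tool passes 0.1 N m, at 0.3 rad about 0.15 to 0.25 N m.
- washer: Flat steel washer, 38 mm across, on the frame under the locknut; origin: centre of its underside. Its thickness differs, 5.0 to 6.6 mm, which the pose does not tell. From first touch the nut's clamp on it grows some 80 N per rad of turning: 0.6 to 1.1 rad past the touch is tight, 1.3 is overtight. At rest after a move the moment may read too low or reversed. A tight nut stays tight when let go.
- small_tin_mid (a point): Bystander: small closed aluminium tin, 52 mm across, 36 mm high, on the far end of the press's bed; its centre.
- ink_tin_mid (a point): Bystander: flat dark blue ink tin, 74 mm across, 48 mm high, on the table to the right of the press; its middle.
- brush_jar_mid (a point): Bystander: glass jar with brushes, 82 mm across, 95 mm high, brushes to 245 mm, to the right of the press; middle of the jar.
- enamel_jug_mid (a point): Bystander: white enamel jug, 100 mm across, 150 mm high, to the right of the press; its middle.
- brayer: Bystander: ink roller with a wooden handle, about 190 mm long, lying to the left of the press.
- ink_knife: Bystander: flat ink knife with a wooden handle, about 200 mm long, lying to the left of the press.
- spanner: Bystander: steel spanner, 200 mm long, lying in front of the press on the robot's right.

How it is judged:
On the way, in this order (a step that is already met when the one before it is completed fails the run):
1. the screw's thumb bar is in line with the roller (within 0.1 rad) (angle between the y axis of screw and the y axis of press, either way round below 0.1 rad and z of screw_head in the frame of press below 0.257 m), for 0.2 s.
2. the locknut is tight on its washer (more than 40 N) (contact force between locknut and washer above 40 N), for 0.2 s.
At the end, for the whole second after the job is handed in: The thumb bar is in line with the roller (within 0.12 rad) at its lower height (its centre less than 257 mm above the table), the locknut is tight on its washer (more than 40 N) and at rest, and no bystander has shifted by more than 30 mm (angle between the y axis of screw and the y axis of press, either way round below 0.12 rad and z of screw_head in the frame of press below 0.257 m and contact force between locknut and washer above 40 N and angular speed of locknut below 0.05 rad/s); the robot touches nothing.
It fails at once if the locknut is overtightened (more than 110 N on the washer) (contact force between locknut and washer above 110 N).
It fails at once if a tin, jar, jug or tool nearby is shifted by more than 30 mm (distance of any of small_tin_mid, ink_tin_mid, brush_jar_mid, enamel_jug_mid, brayer, ink_knife, spanner from where it was at the start of the episode above 0.03 m).
It also fails if it takes over 67 s, if anything falls off the work surface, if the arm or the gripper's body presses on something with over 40 N, if the wrist force passes 120 N, or if a joint passes its speed limit or range.

## Robot

A 6-joint arm with a two-finger parallel gripper is mounted at the origin on the work surface. World frame = base frame: x ahead of the robot, y to its left, z up, the work surface at z = 0. Lengths are in m, angles in rad, forces in N, time in s.
With the tool pointing down it reaches from about 0.3 to 0.775 m from the base axis. Payload 14.6 kg.
Tool frame: the origin (TCP) lies at the very end of the fingers, on their centre line; the grasp point (between the pads) lies 19 mm behind it; x points along the fingers, z is the direction in which the jaws open and shut, and the axes are right-handed (so a half turn about x gives the same grasp; the last joint's range is limited). The gripper opens to 85 mm and grips with 20 to 120 N. Pads are 22 mm wide; open, the fingers measure 114 mm over their backs; the gripper's body (76 mm by 85 mm) begins 54 mm behind the grasp point. The pads swing forward as they close: fully open they stand 13 mm farther back than shut.
Start: joints at [-1.241, 0.3, 1.521, -0, 1.321, -0.067], TCP at [0.213, -0.507, 0.203] pointing down, gripper open.
Joint ranges: [-3.03, 3.03], [-0.79, 2.21], [0.23, 2.52], [-1.04, 4.18], [0, 3.07], [-2.55, 2.55]. Speed limits (rad/s): [2.22, 2.22, 2.57, 3.14, 3.14, 3.14].

## Interface

Orientations are given as a rotation vector (axis times angle).
In Python, from station import bot gives the robot as it stands.
- The arm moves only by the tool servo_tool, never from a script. Its argument "increments" is a list that holds one entry, the list of rows, each a list of 7 numbers: the shift along the tool's x, y, z normalised to -1 to 1, where 1 is 4 cm, then the turn, a rotation vector about the tool's x, y, z normalised to -1 to 1, where 1 is 4 degrees, then the opening, from -1 (shut) to 1 (fully open), so that 0 is half open. In form: [[[dx, dy, dz, ax, ay, az, claw], ...]]. A call has 1 to 5 rows; each row shifts and turns the commanded pose from where the row before left it, along the tool's axes as they then stand; what a row does not reach is not made up. A row lasts 1/10 s, in which the tool goes at most 50 mm and 8.59 degrees, less where a joint would pass 70% of its speed; a pose out of reach is approached as far as the arm can. A call with a number of a shift or a turn outside -1 to 1 is refused whole. A call with a gripper value outside its range is refused whole. The fingers move at their own pace and stop on an object; the grip force is fixed at half the most. Time passes only in rows, so rows that do not move let the fingers close. It gives the time, the measured TCP pose, the force and the opening at its end, in the units of the state.
- bot.read_state(): the state, without advancing time (a new reading comes with each control period).
- bot.capture(name): name is "scene" or "top" or "wrist"; returns (picture, depth): 420x560x3 uint8, red, green, blue; 420x560 float32, m along the optical axis (not along the pixel's ray), 0 where there is no reading.
- bot.calibration(name): a dict with "vertical_fov" (degrees; the focal length in pixels is half the picture's height over the tangent of half this angle, whatever the lens; pixels are square), "cx", "cy" (the principal point, pixels), "rvec" (rotation vector, rad) and "tvec" (3), from world to camera coordinates, as OpenCV has them. Camera axes: x right, y down, z forward; pixel columns grow to the right and rows downward; lengths in m; the calibration is good to about 2 mm. A picture is of the moment at which its call begins: read the wrist's pose just before it. calibration takes no time and is no camera call; for the wrist camera it gives the pose at the moment of the call.
- bot.sign_off(): hands the job in, once; it reports no verdict.
Trained networks look in the newest picture that a camera, given by its name, has taken for a name from the list of things; names that differ only in an ending like _2 or _b are one class to them, and where a whole thing is asked for, a point or a joint stands for the part that bears it (a point fixed in the world has none). Each returns a list of dicts, best first, with "p" (0 to 1); they miss things now and then, are a little off and sometimes report something else, mostly with a low value. They report only what shows in the picture. A call takes as long as a camera call.
- bot.trace(camera, label): "mask" (420x560 bool, what is visible of it) and "extent" ([left, top, width, height] in pixels, round what is visible of it).
The state is a dict: "clock": time; "joint_positions": joint angles; "qd": joint speeds; "joint_torque": joint torques, N m; "tcp_pos": TCP position; "orientation": TCP orientation; "force": force on the tool from outside, world axes, zero at the start; "wrist_torque": the same for the moment, N m; "opening": finger opening in m.
Only numpy, scipy, OpenCV 4.12 (cv2) and the standard library are available. Lean on these libraries where they do the work, as an engineer would, in place of code of your own. Each camera call takes 0.05 s, during which the arm holds its last target. There are 200 camera calls.

## Working session

There is one attempt and no reset: what is moved stays moved. The work goes in short steps, Python scripts to look and compute and a tool call to move; the robot and the scene stay as the last step left them, time stands still between calls to the robot, and variables do not carry over. Pictures are saved under pics/ and viewed, about 8 in all and at most 12, crops included, and the job is handed in when it is done.

Besides the shell and the picture viewer there is one more tool, called after "Emit:" by a JSON object that holds its "method" and its "body", one argument or row to a line. servo_tool: Moves the arm, as the interface text tells. Scaled input: -1 to 1 covers 4 cm each way for a shift and 4 degrees each way for a turn. Its arguments: {"type":"object","properties":{"increments":{"type":"array","items":{"type":"array","items":{"type":"array","items":{"type":"number","minimum":-1,"maximum":1}}}}},"required":["increments"]}

```bash
mkdir -p pics; ls
cat > h.py <<'E'
import numpy as np,cv2
from scipy.spatial.transform import Rotation as R
from station import bot
def K(c):
    f=210/np.tan(np.radians(c["vertical_fov"])/2); return f,c["cx"],c["cy"]
def pts(name,d,c=None):
    c=c or bot.calibration(name); f,cx,cy=K(c)
    v,u=np.mgrid[0:d.shape[0],0:d.shape[1]]
    P=np.stack([(u-cx)/f*d,(v-cy)/f*d,d],-1)
    M=R.from_rotvec(np.ravel(c["rvec"])).as_matrix()
    return (P-np.ravel(c["tvec"]))@M
def save(n,im): cv2.imwrite("pics/"+n,im[:,:,::-1])
E
python3 - <<'E'
from h import *
s=bot.read_state(); print(s)
print(R.from_rotvec(s['orientation']).as_matrix().round(3))
ims=[]
for n in("scene","top"):
    c=bot.calibration(n);im,d=bot.capture(n);np.save(n+"_d.npy",d);save(n+".png",im);ims.append(im)
    P=pts(n,d,c)
    for l in("screw","locknut","press"):
        for t in bot.trace(n,l)[:2]:
            m=t["mask"]&(d>0); print(n,l,round(t["p"],2),t["extent"],np.median(P[m],0).round(3),P[m].min(0).round(3),P[m].max(0).round(3))
save("both.png",cv2.resize(np.vstack(ims),(450,600)) if 0 else np.hstack([cv2.resize(i,(400,300)) for i in ims]))
E
```

```text
pics
{'clock': 0.0, 'joint_positions': array([-1.24061569e+00,  3.00498545e-01,  1.52158000e+00,  3.15099350e-06,
        1.32070992e+00, -6.66170710e-02]), 'qd': array([ 1.18420291e-03,  1.24527085e-04,  6.05505501e-04,  5.86803134e-04,
        7.33920351e-05, -1.81201652e-03]), 'joint_torque': array([ 3.22997403e-03, -5.43495870e+01, -3.61795449e+01,  4.87477246e-05,
        3.96736999e-03,  6.79347650e-06]), 'tcp_pos': array([ 0.2124587 , -0.50701602,  0.20200674]), 'orientation': array([ 0.91286614,  1.37215623, -0.91166451]), 'force': array([-0.15654131, -0.48750033,  0.12566433]), 'wrist_torque': array([0.024826  , 0.03030793, 0.01635309]), 'opening': 0.08530215930330053}
[[-0.     0.922  0.386]
 [ 0.001  0.386 -0.922]
 [-1.     0.    -0.001]]
scene screw 0.79 [270.4, 173.7, 13.6, 22.5] [0.518 0.033 0.239] [0.397 0.019 0.085] [0.53  0.161 0.267]
scene locknut 0.7 [268.5, 183.5, 21.3, 11.8] [0.521 0.031 0.236] [0.429 0.019 0.081] [0.53  0.15  0.248]
scene locknut 0.26 [320.6, 225.2, 17.0, 22.4] [0.654 0.095 0.118] [0.608 0.075 0.081] [0.675 0.149 0.125]
scene press 0.9 [239.3, 149.7, 141.8, 124.8] [0.574 0.13  0.089] [ 0.309 -0.074 -0.003] [0.76  0.539 0.268]
top screw 0.77 [269.9, 201.8, 17.8, 15.5] [0.51  0.043 0.244] [0.493 0.025 0.229] [0.528 0.06  0.272]
top locknut 0.34 [423.6, 241.6, 64.0, 36.8] [ 0.405 -0.388  0.096] [ 0.361 -0.465 -0.009] [ 0.452 -0.354  0.251]
top press 0.82 [169.4, 120.5, 154.4, 157.7] [0.54  0.157 0.085] [ 0.34  -0.076 -0.009] [0.775 0.358 0.272]
```

View pics/top.png

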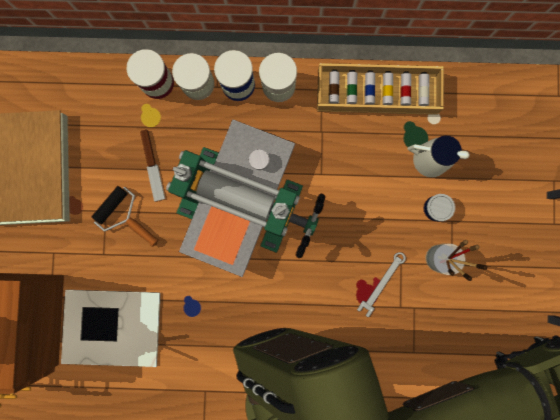

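View pics/scene.png

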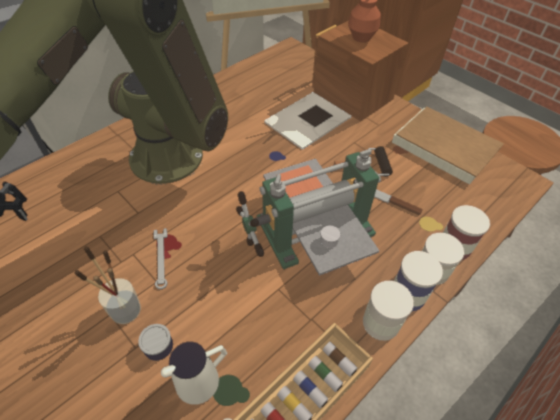

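The top view shows the press rotated, with the screw to set near px (280,210) and the locked one near (182,172). The star wheel is at (312,225). The scene view agrees. Next I'll work out the geometry and the approach to the screw.

Run:
```python
from h import *
d=np.load("top_d.npy");P=pts("top",d)
for (a,b,c,e) in((265,195,295,225),(168,158,198,188)):
    q=P[b:e,a:c].reshape(-1,3)
    m=q[:,2]>.245; n=(q[:,2]>.2)&(q[:,2]<.222)
    x=q[m]; u,s,v=np.linalg.svd(x[:,:2]-x[:,:2].mean(0),full_matrices=False)
    print(m.sum(),x.mean(0).round(4),x[:,2].max().round(3),s.round(3),np.degrees(np.arctan2(v[0,1],v[0,0])).round(1),"face",np.median(q[n],0).round(3))
c=bot.calibration("wrist"); M=R.from_rotvec(np.ravel(c["rvec"])).as_matrix(); s=bot.read_state();T=R.from_rotvec(s['orientation']).as_matrix()
p=-M.T@np.ravel(c["tvec"]); print("cam in tool",(T.T@(p-s['tcp_pos'])).round(3),"axes in tool",(T.T@M.T).round(2),c["vertical_fov"])
```

```text
91 [0.5077 0.0409 0.2987] 1.46 [0.144 0.068] 12.9 face [0.523 0.039 0.21 ]
92 [0.5885 0.2679 0.2975] 1.46 [0.52  0.048] -121.7 face [0.594 0.27  0.209]
cam in tool [-0.173  0.074 -0.   ] axes in tool [[-0.   -0.29  0.96]
 [ 0.   -0.96 -0.29]
 [ 1.   -0.    0.  ]] 66.04558978658248
```

```bash
cat >> h.py <<'E'
def plan(target,turn_deg,n,claw,pre=0,p=None,o=None):
    """rows from the present pose: straight to target, tool turned turn_deg about its x, first pre rows straight up 4 cm"""
    s=bot.read_state(); p=np.array(s['tcp_pos'] if p is None else p); T=R.from_rotvec(s['orientation'] if o is None else o)
    rows=[]
    for k in range(n):
        w=np.array([0,0,.04]) if k<pre else (np.array(target)-p)/(n-k)
        a=turn_deg/n
        r=np.append((T.inv().apply(w)/.04),[a/4,0,0,claw]).round(2); rows.append([float(x) for x in r])
        p=p+T.apply(r[:3]*.04); T=T*R.from_rotvec([np.radians(r[3]*4),0,0])
    for i in range(0,n,5): print([rows[i:i+5]])
    print("end",p.round(4))
E
python3 -c "
from h import *
plan([.508,.041,.34],-92,23,1,3)"
```

```text
[[[-1.0, 0.0, -0.0, -1.0, 0.0, 0.0, 1.0], [-1.0, 0.0, -0.0, -1.0, 0.0, 0.0, 1.0], [-1.0, 0.0, -0.0, -1.0, 0.0, 0.0, 1.0], [-0.02, 0.69, -0.35, -1.0, 0.0, 0.0, 1.0], [-0.02, 0.72, -0.3, -1.0, 0.0, 0.0, 1.0]]]
[[[-0.02, 0.74, -0.25, -1.0, 0.0, 0.0, 1.0], [-0.02, 0.75, -0.2, -1.0, 0.0, 0.0, 1.0], [-0.02, 0.76, -0.15, -1.0, 0.0, 0.0, 1.0], [-0.02, 0.77, -0.09, -1.0, 0.0, 0.0, 1.0], [-0.02, 0.78, -0.04, -1.0, 0.0, 0.0, 1.0]]]
[[[-0.02, 0.78, 0.01, -1.0, 0.0, 0.0, 1.0], [-0.02, 0.78, 0.07, -1.0, 0.0, 0.0, 1.0], [-0.02, 0.77, 0.12, -1.0, 0.0, 0.0, 1.0], [-0.02, 0.76, 0.18, -1.0, 0.0, 0.0, 1.0], [-0.02, 0.74, 0.23, -1.0, 0.0, 0.0, 1.0]]]
[[[-0.02, 0.73, 0.28, -1.0, 0.0, 0.0, 1.0], [-0.03, 0.71, 0.33, -1.0, 0.0, 0.0, 1.0], [-0.02, 0.68, 0.38, -1.0, 0.0, 0.0, 1.0], [-0.03, 0.65, 0.42, -1.0, 0.0, 0.0, 1.0], [-0.02, 0.62, 0.47, -1.0, 0.0, 0.0, 1.0]]]
[[[-0.03, 0.59, 0.51, -1.0, 0.0, 0.0, 1.0], [-0.02, 0.55, 0.55, -1.0, 0.0, 0.0, 1.0], [-0.03, 0.51, 0.58, -1.0, 0.0, 0.0, 1.0]]]
end [0.5079 0.0409 0.3402]
```

Emit:
{"method": "servo_tool", "body": {
  "increments": [
    [[-1,0,0,-1,0,0,1],[-1,0,0,-1,0,0,1],[-1,0,0,-1,0,0,1],[-0.02,0.69,-0.35,-1,0,0,1],[-0.02,0.72,-0.3,-1,0,0,1]]
  ]
}}

```text
clock: 0.9
tcp_pos: [0.2423, -0.4523, 0.3249]
orientation: [0.642, 1.472, -0.644]
force: [0.2, 0.5, -0.4]
opening: 0.0856
```

Emit:
{"method": "servo_tool", "body": {
  "increments": [
    [[-0.02,0.74,-0.25,-1,0,0,1],[-0.02,0.75,-0.2,-1,0,0,1],[-0.02,0.76,-0.15,-1,0,0,1],[-0.02,0.77,-0.09,-1,0,0,1],[-0.02,0.78,-0.04,-1,0,0,1]]
  ]
}}

```text
clock: 1.4
tcp_pos: [0.3165, -0.3146, 0.3283]
orientation: [0.371, 1.539, -0.371]
force: [0.6, -0.1, 1.3]
opening: 0.0851
```

Emit:
{"method": "servo_tool", "body": {
  "increments": [
    [[-0.02,0.78,0.01,-1,0,0,1],[-0.02,0.78,0.07,-1,0,0,1],[-0.02,0.77,0.12,-1,0,0,1],[-0.02,0.76,0.18,-1,0,0,1],[-0.02,0.74,0.23,-1,0,0,1]]
  ]
}}

```text
clock: 1.9
tcp_pos: [0.3905, -0.1773, 0.3324]
orientation: [0.097, 1.568, -0.097]
force: [-0.1, -0.6, -0.1]
opening: 0.0853
```

Emit:
{"method": "servo_tool", "body": {
  "increments": [
    [[-0.02,0.73,0.28,-1,0,0,1],[-0.03,0.71,0.33,-1,0,0,1],[-0.02,0.68,0.38,-1,0,0,1],[-0.03,0.65,0.42,-1,0,0,1],[-0.02,0.62,0.47,-1,0,0,1]]
  ]
}}

```text
clock: 2.4
tcp_pos: [0.4644, -0.0401, 0.3372]
orientation: [-0.177, 1.563, 0.177]
force: [0.4, -0.3, 1.2]
opening: 0.0856
```

Emit:
{"method": "servo_tool", "body": {
  "increments": [
    [[-0.03,0.59,0.51,-1,0,0,1],[-0.02,0.55,0.55,-1,0,0,1],[-0.03,0.51,0.58,-1,0,0,1],[0,0,0,0,0,0,1]]
  ]
}}

```text
clock: 2.8
tcp_pos: [0.5087, 0.0433, 0.3397]
orientation: [-0.342, 1.544, 0.343]
force: [0.7, 0.4, -0.3]
opening: 0.0855
```

```bash
cat > look.py <<'E'
import sys
from h import *
s=bot.read_state(); c=bot.calibration("wrist"); im,d=bot.capture("wrist"); P=pts("wrist",d,c)
np.savez("w.npz",im=im,d=d,P=P); save(sys.argv[1],im)
T=R.from_rotvec(s['orientation']).as_matrix()
print("j",s['joint_positions'].round(3),"tcp",s['tcp_pos'].round(4),"jaw deg",np.degrees(np.arctan2(T[1,2],T[0,2])).round(1),"down",T[:,0].round(3))
for l in("screw","screw_head","locknut","washer"):
    for t in bot.trace("wrist",l)[:2]:
        m=t["mask"]&(d>0); print(l,round(t["p"],2),t["extent"],np.median(P[m],0).round(4))
q=P.reshape(-1,3); q=q[(d.ravel()>0)&(np.hypot(q[:,0]-.512,q[:,1]-.04)<.06)]
print("z hist",[(round(z,3),int(((q[:,2]>=z)&(q[:,2]<z+.003)).sum())) for z in np.arange(.2,.28,.003)])
E
python3 look.py w1.png
```

```text
j [ 0.013  0.144  1.397  0.     1.601 -0.424] tcp [0.5087 0.0433 0.3397] jaw deg 25.0 down [-0.001  0.    -1.   ]
screw 0.64 [260.4, 177.8, 48.1, 48.3] [0.5091 0.0449 0.2401]
screw_head 0.65 [260.1, 179.3, 48.2, 50.6] [0.5092 0.0451 0.2402]
locknut 0.69 [263.2, 176.7, 45.7, 45.3] [0.506  0.0485 0.2391]
z hist [(np.float64(0.2), 105), (np.float64(0.203), 39), (np.float64(0.206), 144), (np.float64(0.209), 2257), (np.float64(0.212), 1005), (np.float64(0.215), 50), (np.float64(0.218), 6), (np.float64(0.221), 25), (np.float64(0.224), 27), (np.float64(0.227), 22), (np.float64(0.23), 35), (np.float64(0.233), 18), (np.float64(0.236), 286), (np.float64(0.239), 457), (np.float64(0.242), 18), (np.float64(0.245), 9), (np.float64(0.248), 124), (np.float64(0.251), 103), (np.float64(0.254), 30), (np.float64(0.257), 13), (np.float64(0.26), 17), (np.float64(0.263), 220), (np.float64(0.266), 235), (np.float64(0.269), 0), (np.float64(0.272), 0), (np.float64(0.275), 0), (np.float64(0.278), 0)]
```

View pics/w1.png

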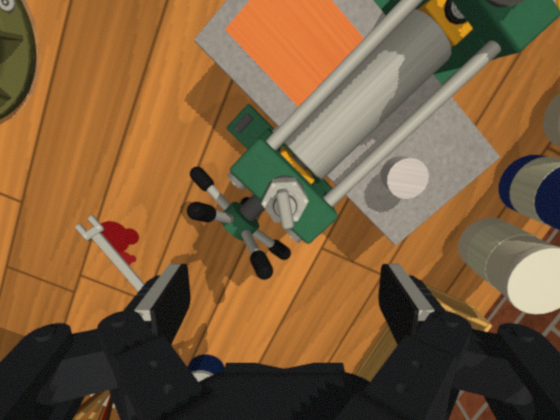

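The wrist view shows the bar at px (285,205) on the hexagon nut, and the frame's green top from (245,165) to (320,225). The roller and tie rods run from lower left to upper right. Next I'll measure the angles.

```bash
cat > meas.py <<'E'
from h import *
w=np.load("w.npz");P=w["P"];d=w["d"]
def rect(m,n):
    q=P[m&(d>0)][:,:2]; r=cv2.minAreaRect((q*1000).astype(np.float32)); 
    C=np.cov(q.T); e,v=np.linalg.eigh(C)
    b=cv2.boxPoints(r); e0,e1=b[1]-b[0],b[2]-b[1]; L=e0 if np.hypot(*e0)>np.hypot(*e1) else e1
    print(n,len(q),"c",np.round(r[0],1),"size",np.round(r[1],1),"long deg",np.degrees(np.arctan2(L[1],L[0])).round(1)%180,"pca",np.degrees(np.arctan2(v[1,1],v[0,1])).round(1)%180, "z",np.median(P[m&(d>0)][:,2]).round(4))
near=np.hypot(P[...,0]-.51,P[...,1]-.043)<.03
rect(near&(P[...,2]>.262)&(P[...,2]<.272),"bar")
rect(near&(P[...,2]>.234)&(P[...,2]<.243),"nut")
rect((np.hypot(P[...,0]-.51,P[...,1]-.043)<.075)&(abs(P[...,2]-.211)<.0035),"frame")
hsv=cv2.cvtColor(w["im"],cv2.COLOR_RGB2HSV)
g=(np.hypot(P[...,0]-.51,P[...,1]-.043)<.085)&(abs(P[...,2]-.211)<.004); 
rect(cv2.morphologyEx(g.astype(np.uint8),cv2.MORPH_OPEN,np.ones((7,7)))>0,"frame_open")
m=(np.hypot(P[...,0]-.51,P[...,1]-.043)<.03)&(P[...,2]>.234)&(P[...,2]<.243)
q=P[m][:,:2]-np.array([.509,.044]);
E
python3 meas.py
python3 - <<'E'
from h import *
w=np.load("w.npz"); im=w["im"][130:260,210:360]; save("w1c.png",cv2.resize(im,None,fx=5,fy=4.6 if 0 else 4.6,interpolation=cv2.INTER_CUBIC))
# tie rods
P=w["P"];g=cv2.cvtColor(w["im"],cv2.COLOR_RGB2GRAY)
for l in cv2.HoughLinesP(cv2.Canny(g,60,150),1,np.pi/720,40,minLineLength=80,maxLineGap=6)[:,0]:
    a,b=P[l[1],l[0]],P[l[3],l[2]]; print(l,a.round(3),b.round(3),np.degrees(np.arctan2(*(b-a)[[1,0]])).round(1))
E
```

```text
bar 460 c [510.8  41. ] size [10.1 31.8] long deg 125.0 pca 125.2 z 0.266
nut 756 c [510.9  40.7] size [36.2 41. ] long deg 148.1 pca 31.19999999999999 z 0.2392
frame 3356 c [510.9  40.7] size [ 44. 110.] long deg 160.3 pca 161.5 z 0.2116
frame_open 3088 c [510.9  40.7] size [ 44.  109.8] long deg 160.4 pca 161.1 z 0.2116
[345 191 490  58] [0.566 0.066 0.197] [0.626 0.23  0.196] 69.8
[476 127 526  46] [0.755 0.213 0.001] [0.755 0.338 0.001] 90.1
[ 97 223 168   1] [ 0.273 -0.182  0.009] [0.271 0.174 0.003] 90.3
[290 118 386  16] [0.486 0.107 0.195] [0.525 0.22  0.193] 70.8
[335 188 455  74] [0.556 0.064 0.194] [0.607 0.206 0.192] 70.4
[  0 297  72   0] [ 0.15  -0.397  0.002] [0.15  0.119 0.001] 90.1
[ 62 323  89 238] [ 0.265 -0.403  0.003] [ 0.269 -0.212  0.01 ] 89.0
[  0 287  68   3] [ 0.146 -0.377  0.002] [0.146 0.113 0.002] 90.0
[153 277 191 179] [0.456 0.027 0.391] [ 0.404 -0.018  0.101] -139.7
[295 127 388  34] [0.494 0.101 0.195] [0.534 0.208 0.195] 69.5
[327 362 380 276] [ 0.749 -0.275  0.002] [0.546 0.065 0.384] 120.8
[260 363 349 199] [ 0.633 -0.332  0.001] [0.608 0.043 0.082] 93.8
[257 363 348 196] [ 0.628 -0.335  0.001] [0.604 0.046 0.085] 93.6
[ 94 227 157  24] [ 0.271 -0.19   0.01 ] [0.266 0.141 0.002] 90.8
[152 286 193 180] [0.46  0.033 0.405] [ 0.408 -0.017  0.105] -136.6
[281 154 383  50] [0.495 0.066 0.143] [0.545 0.208 0.146] 70.5
[342 195 500  50] [0.566 0.061 0.196] [0.631 0.239 0.194] 69.7
[400 242 499 156] [ 0.748 -0.     0.002] [0.76  0.179 0.084] 86.2
[194 357 237 263] [ 0.513 -0.374  0.001] [ 0.511 -0.154  0.002] 90.5
[196 166 230  79] [ 0.387 -0.025  0.003] [0.387 0.117 0.002] 90.0
[135  97 165   0] [0.268 0.034 0.002] [0.267 0.173 0.003] 90.2
[263 359 320 254] [ 0.635 -0.321  0.002] [ 0.634 -0.078  0.002] 90.1
```

View pics/w1c.png

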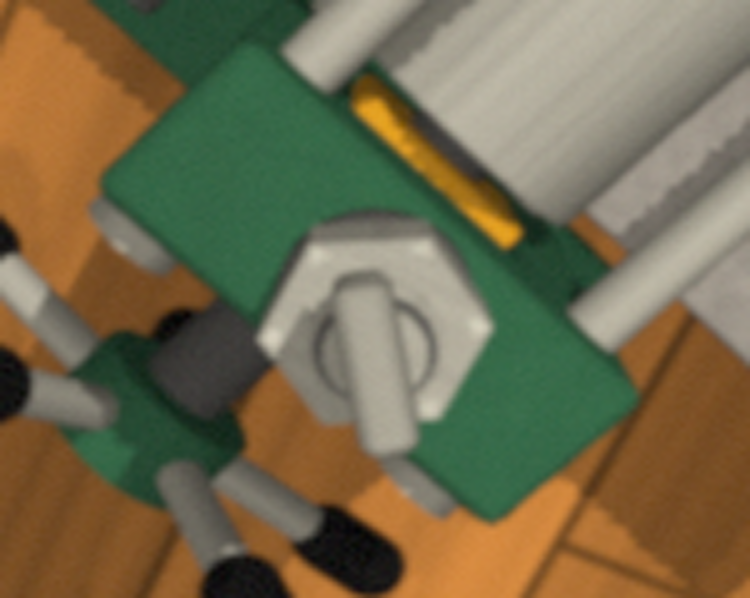

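Axis at (0.5108, 0.0408). The bar lies at 125.1° and the target is 70.35°, so the screw needs 54.7° clockwise. The nut's flat normals are at 58° + 60k. I'll grip the bar with the jaw heading at 35.1°.

```bash
python3 -c "
from h import *
plan([.5108,.0408,.256],-10.1,4,.0)"
```

```text
[[[0.53, -0.0, 0.02, -0.63, 0.0, 0.0, 0.0], [0.53, -0.01, 0.02, -0.63, 0.0, 0.0, 0.0], [0.52, -0.01, 0.02, -0.63, 0.0, 0.0, 0.0], [0.53, -0.0, 0.02, -0.63, 0.0, 0.0, 0.0]]]
end [0.5109 0.041  0.2559]
```

Emit:
{"method": "servo_tool", "body": {
  "increments": [
    [[0.53,0,0.02,-0.63,0,0,0],[0.53,-0.01,0.02,-0.63,0,0,0],[0.52,-0.01,0.02,-0.63,0,0,0],[0.53,0,0.02,-0.63,0,0,0],[0,0,0,0,0,0,0]]
  ]
}}

```text
clock: 3.55
tcp_pos: [0.51, 0.041, 0.2536]
orientation: [-0.475, 1.522, 0.477]
force: [-0.2, 0.1, 0.4]
opening: 0.0429
```

```bash
sed 's/wrist", *l/wrist",l/' look.py >/dev/null
cat > st.py <<'E'
from h import *
s=bot.read_state();T=R.from_rotvec(s['orientation']).as_matrix()
print("t",round(s['clock'],2),"tcp",s['tcp_pos'].round(4),"jaw",np.degrees(np.arctan2(T[1,2],T[0,2])).round(2),"down",T[:,0].round(3),"j6",np.degrees(s['joint_positions'][5]).round(1),"F",s['force'].round(2),"M",s['wrist_torque'].round(3),"op",round(s['opening'],4),"off in tool (cmd units)",(T.T@(np.array([.5108,.0408,s['tcp_pos'][2]])-s['tcp_pos'])/.04).round(3))
E
python3 st.py
```

```text
t 3.55 tcp [0.51   0.041  0.2536] jaw 34.78 down [-0.004 -0.    -1.   ] j6 -34.3 F [-0.19  0.06  0.43] M [-0.049  0.027 -0.024] op 0.0429 off in tool (cmd units) [-0.    -0.015  0.013]
```

Down to z 0.244, then close.

Emit:
{"method": "servo_tool", "body": {
  "increments": [
    [[0.23,-0.01,0.01,-0.05,0,0,0],[0,0,0,0,0,0,-1],[0,0,0,0,0,0,-1],[0,0,0,0,0,0,-1],[0,0,0,0,0,0,-1]]
  ]
}}

```text
clock: 4.05
tcp_pos: [0.5118, 0.0416, 0.2471]
orientation: [-0.479, 1.517, 0.478]
force: [-0.7, -0.0, 1.2]
opening: -0.0
```

Emit:
{"method": "servo_tool", "body": {
  "increments": [
    [[0,0,0,0,0,0,-1],[0,0,0,0,0,0,-1]]
  ]
}}

```text
clock: 4.25
tcp_pos: [0.5117, 0.0416, 0.2467]
orientation: [-0.479, 1.517, 0.479]
force: [-0.5, 0.0, 0.4]
opening: 0.0
```

```bash
python3 st.py
```

```text
t 4.25 tcp [0.5117 0.0416 0.2467] jaw 35.01 down [ 0.  0. -1.] j6 -34.5 F [-0.49  0.02  0.44] M [ 0.03  -0.004  0.069] op 0.0 off in tool (cmd units) [-0.    -0.004 -0.03 ]
```

The jaws closed fully without the bar between them, so I need a look.

```bash
python3 look.py w2.png; python3 meas.py
python3 - <<'E'
from h import *
im,d=bot.capture("scene"); save("s2.png",cv2.resize(im[140:270,220:400],None,fx=4.2,fy=4.2,interpolation=cv2.INTER_CUBIC)[:, :])
E
```

```text
j [ 0.01   0.186  1.559  0.     1.396 -0.601] tcp [0.5117 0.0416 0.2467] jaw deg 35.0 down [ 0.  0. -1.]
screw 0.98 [246.1, 200.8, 69.9, 60.6] [0.5048 0.0492 0.2395]
screw_head 0.75 [250.5, 200.6, 64.1, 63.0] [0.5046 0.0493 0.2396]
locknut 0.93 [249.3, 199.1, 65.9, 60.5] [0.5035 0.0503 0.2389]
washer 0.6 [257.0, 194.7, 49.8, 28.1] [0.5006 0.0559 0.2168]
z hist [(np.float64(0.2), 141), (np.float64(0.203), 73), (np.float64(0.206), 257), (np.float64(0.209), 3946), (np.float64(0.212), 1459), (np.float64(0.215), 126), (np.float64(0.218), 22), (np.float64(0.221), 57), (np.float64(0.224), 78), (np.float64(0.227), 72), (np.float64(0.23), 77), (np.float64(0.233), 82), (np.float64(0.236), 633), (np.float64(0.239), 820), (np.float64(0.242), 54), (np.float64(0.245), 17), (np.float64(0.248), 229), (np.float64(0.251), 188), (np.float64(0.254), 63), (np.float64(0.257), 33), (np.float64(0.26), 40), (np.float64(0.263), 236), (np.float64(0.266), 190), (np.float64(0.269), 0), (np.float64(0.272), 0), (np.float64(0.275), 0), (np.float64(0.278), 0)]
bar 439 c [505.4  49.1] size [ 9.5 12.8] long deg 124.8 pca 123.8 z 0.2659
nut 1512 c [510.1  42.7] size [40.8 34.3] long deg 34.2 pca 36.69999999999999 z 0.2391
frame 5600 c [510.6  41. ] size [ 44.2 109.1] long deg 160.1 pca 168.7 z 0.2115
frame_open 5263 c [510.6  41. ] size [ 44.1 109.1] long deg 160.2 pca 169.2 z 0.2116
```

View pics/w2.png

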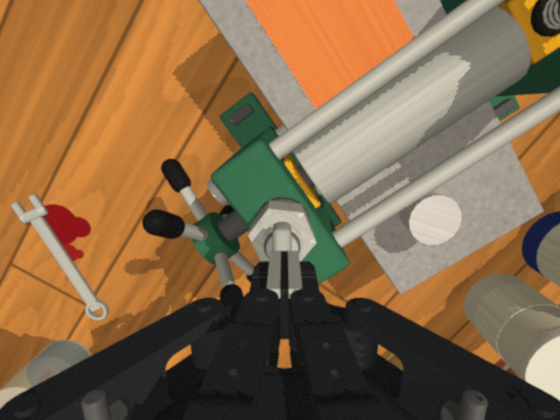

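View pics/s2.png

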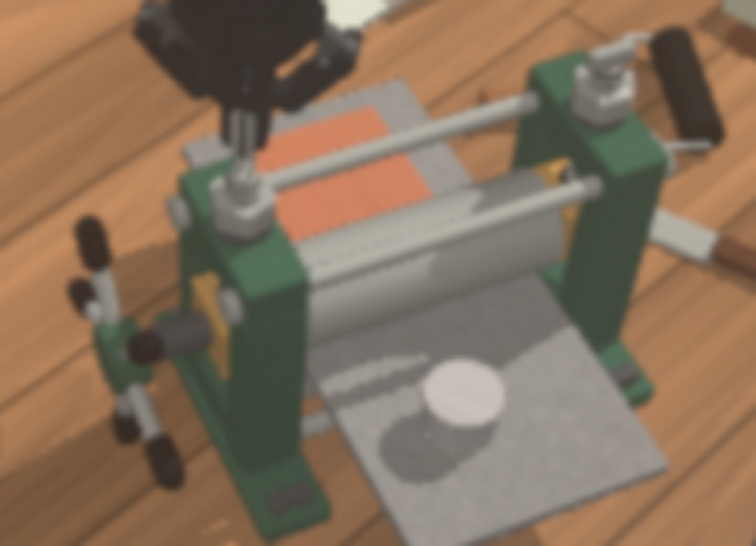

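The images show the fingers either side of the bar, with a visible gap between them at px (283,290) to (284,350). It may be gripped despite the zero opening reading. A small turn will test it by torque.

Emit:
{"method": "servo_tool", "body": {
  "increments": [
    [[0,0,0,1,0,0,-1],[0,0,0,1,0,0,-1],[0.01,0,0,1,0,0,-1]]
  ]
}}

```text
clock: 4.85
tcp_pos: [0.5117, 0.0416, 0.2462]
orientation: [-0.313, 1.548, 0.313]
force: [0.4, 0.7, 0.4]
opening: 0.0001
```

```bash
python3 st.py; python3 look.py w3.png; python3 meas.py
```

```text
t 4.85 tcp [0.5117 0.0416 0.2462] jaw 22.85 down [ 0. -0. -1.] j6 -22.3 F [0.43 0.71 0.43] M [ 0.055 -0.028  0.003] op 0.0001 off in tool (cmd units) [-0.    -0.01  -0.028]
j [ 0.01   0.186  1.56  -0.     1.395 -0.389] tcp [0.5117 0.0416 0.2462] jaw deg 22.9 down [ 0. -0. -1.]
screw 0.57 [247.2, 202.2, 70.7, 58.4] [0.5059 0.0502 0.2395]
screw_head 0.88 [247.8, 202.1, 68.2, 58.1] [0.5059 0.0503 0.2396]
washer 0.6 [264.9, 196.6, 43.7, 22.0] [0.5045 0.0569 0.2168]
z hist [(np.float64(0.2), 154), (np.float64(0.203), 103), (np.float64(0.206), 286), (np.float64(0.209), 4190), (np.float64(0.212), 1667), (np.float64(0.215), 125), (np.float64(0.218), 24), (np.float64(0.221), 60), (np.float64(0.224), 78), (np.float64(0.227), 74), (np.float64(0.23), 76), (np.float64(0.233), 89), (np.float64(0.236), 599), (np.float64(0.239), 843), (np.float64(0.242), 55), (np.float64(0.245), 14), (np.float64(0.248), 227), (np.float64(0.251), 161), (np.float64(0.254), 69), (np.float64(0.257), 43), (np.float64(0.26), 53), (np.float64(0.263), 233), (np.float64(0.266), 179), (np.float64(0.269), 0), (np.float64(0.272), 0), (np.float64(0.275), 0), (np.float64(0.278), 4)]
bar 432 c [505.4  49. ] size [10.1 13.6] long deg 124.5 pca 137.5 z 0.2658
nut 1506 c [510.   43.1] size [40.9 33.5] long deg 22.7 pca 24.80000000000001 z 0.2391
frame 6050 c [510.8  41.3] size [ 44.2 109.3] long deg 160.6 pca 164.8 z 0.2116
frame_open 5742 c [510.7  41.1] size [ 44.2 109.3] long deg 160.2 pca 164.7 z 0.2116
```

The bar did not turn; it still lies at 124.5°. I'll check where the fingertips really are, from depth.

Run:
```python
from h import *
w=np.load("w.npz");P=w["P"];s=bot.read_state()
T=R.from_rotvec(s['orientation']).as_matrix()
Q=(P-s['tcp_pos'])@T
for v in range(225,330,6): print(v,[(u,*(P[v,u]*1000).round(0).astype(int)) for u in (262,272,278,283,288,296,304)])
save("w3c.png",cv2.resize(w["im"][180:330,200:370],None,fx=4,fy=4,interpolation=cv2.INTER_CUBIC))
```

```text
225 [(262, np.int64(497), np.int64(45), np.int64(240)), (272, np.int64(500), np.int64(54), np.int64(257)), (278, np.int64(503), np.int64(55), np.int64(258)), (283, np.int64(506), np.int64(56), np.int64(256)), (288, np.int64(510), np.int64(53), np.int64(244)), (296, np.int64(515), np.int64(53), np.int64(239)), (304, np.int64(519), np.int64(55), np.int64(240))]
231 [(262, np.int64(498), np.int64(42), np.int64(240)), (272, np.int64(501), np.int64(53), np.int64(264)), (278, np.int64(504), np.int64(54), np.int64(264)), (283, np.int64(506), np.int64(55), np.int64(264)), (288, np.int64(511), np.int64(51), np.int64(250)), (296, np.int64(516), np.int64(51), np.int64(244)), (304, np.int64(521), np.int64(51), np.int64(238))]
237 [(262, np.int64(499), np.int64(40), np.int64(243)), (272, np.int64(502), np.int64(51), np.int64(267)), (278, np.int64(504), np.int64(53), np.int64(268)), (283, np.int64(507), np.int64(53), np.int64(265)), (288, np.int64(511), np.int64(49), np.int64(253)), (296, np.int64(516), np.int64(49), np.int64(249)), (304, np.int64(523), np.int64(48), np.int64(239))]
243 [(262, np.
[... 4716 characters left out ...]
, np.int64(50), np.int64(334)), (272, np.int64(504), np.int64(52), np.int64(335)), (278, np.int64(483), np.int64(110), np.int64(419)), (283, np.int64(513), np.int64(39), np.int64(314)), (288, np.int64(513), np.int64(45), np.int64(321)), (296, np.int64(511), np.int64(55), np.int64(335)), (304, np.int64(513), np.int64(56), np.int64(335))]
327 [(262, np.int64(500), np.int64(56), np.int64(344)), (272, np.int64(504), np.int64(51), np.int64(336)), (278, np.int64(510), np.int64(42), np.int64(323)), (283, np.int64(514), np.int64(36), np.int64(313)), (288, np.int64(514), np.int64(42), np.int64(320)), (296, np.int64(510), np.int64(56), np.int64(340)), (304, np.int64(511), np.int64(60), np.int64(344))]
```

View pics/w3c.png

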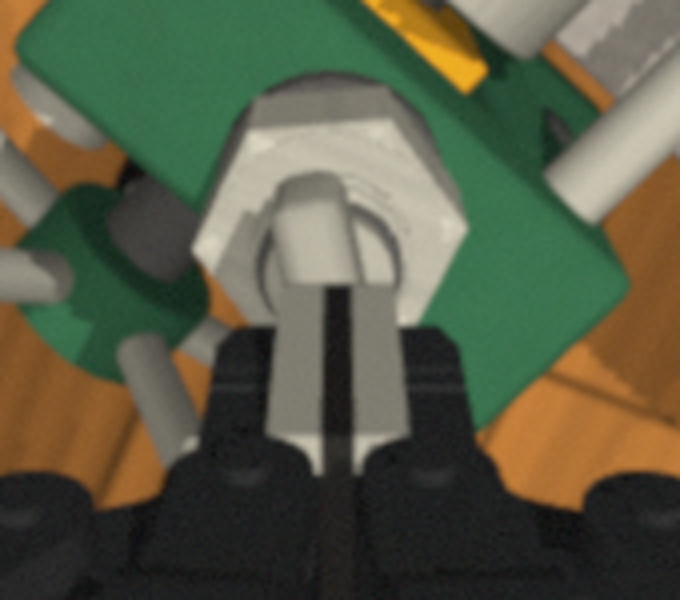

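The pads' real lower end is at z≈0.283 by depth while the reported TCP is 0.246. The tips therefore stand about 37 mm higher than reported, and they closed above the bar. x and y agree. I'll reopen, turn back and go 36 mm lower.

Emit:
{"method": "servo_tool", "body": {
  "increments": [
    [[0,0,-0.02,-1,0,0,0],[0,0,0,-1,0,0,0],[0,0,0,-1,0,0,0],[0,0,0,-0.05,0,0,0]]
  ]
}}

```text
clock: 5.5
tcp_pos: [0.5109, 0.0413, 0.2462]
orientation: [-0.483, 1.516, 0.483]
force: [0.9, -0.5, -0.7]
opening: 0.0423
```

Emit:
{"method": "servo_tool", "body": {
  "increments": [
    [[0.3,0,0,0,0,0,0],[0.3,0,0,0,0,0,0],[0.3,0,0,0,0,0,0],[0,0,0,0,0,0,0]]
  ]
}}

```text
clock: 5.9
tcp_pos: [0.5101, 0.0413, 0.2078]
orientation: [-0.48, 1.52, 0.482]
force: [0.0, 0.2, 0.3]
opening: 0.0427
```

```bash
python3 st.py
```

```text
t 5.9 tcp [0.5101 0.0413 0.2078] jaw 35.19 down [-0.004 -0.    -1.   ] j6 -34.7 F [0.03 0.19 0.28] M [-0.029 -0.044 -0.022] op 0.0427 off in tool (cmd units) [-0.    -0.02   0.008]
```

Emit:
{"method": "servo_tool", "body": {
  "increments": [
    [[0,0,0,0,0,0,-1],[0,0,0,0,0,0,-1],[0,0,0,0,0,0,-1],[0,0,0,0,0,0,-1]]
  ]
}}

```text
clock: 6.3
tcp_pos: [0.5107, 0.041, 0.2106]
orientation: [-0.481, 1.517, 0.481]
force: [-4.3, -2.7, 1.1]
opening: 0.0211
```

```bash
python3 st.py
```

```text
t 6.3 tcp [0.5107 0.041  0.2106] jaw 35.2 down [-0. -0. -1.] j6 -34.7 F [-4.26 -2.65  1.11] M [-0.394  0.791 -0.045] op 0.0211 off in tool (cmd units) [ 0.    -0.006 -0.002]
```

Emit:
{"method": "servo_tool", "body": {
  "increments": [
    [[0,0,0,0,0,0,-1],[0,0,0,0,0,0,-1]]
  ]
}}

```text
clock: 6.5
tcp_pos: [0.5107, 0.041, 0.2106]
orientation: [-0.482, 1.517, 0.481]
force: [-4.3, -1.8, 1.3]
opening: 0.0209
```

```bash
python3 st.py; python3 look.py w4.png
python3 - <<'E'
from h import *
w=np.load("w.npz");P=w["P"]
save("w4c.png",cv2.resize(w["im"][180:330,200:370],None,fx=4,fy=4,interpolation=cv2.INTER_CUBIC))
for v in range(250,330,8): print(v,[tuple(int(x) for x in P[v,u]*1000) for u in (262,272,283,294,304)])
E
```

```text
t 6.5 tcp [0.5107 0.041  0.2106] jaw 35.2 down [-0. -0. -1.] j6 -34.7 F [-4.3  -1.84  1.33] M [-0.39   0.784 -0.033] op 0.0209 off in tool (cmd units) [ 0.    -0.006 -0.002]
j [ 0.009  0.21   1.615 -0.     1.317 -0.605] tcp [0.5107 0.041  0.2106] jaw deg 35.2 down [-0. -0. -1.]
screw 0.64 [241.2, 220.0, 78.7, 105.8] [0.5066 0.0482 0.2502]
screw_head 0.85 [247.3, 221.2, 67.8, 107.4] [0.5065 0.0482 0.2505]
screw_head 0.33 [253.4, 210.8, 61.5, 31.1] [0.5007 0.0557 0.2167]
locknut 0.59 [245.8, 219.6, 70.5, 78.3] [0.5019 0.0537 0.2386]
washer 0.67 [252.6, 210.5, 61.0, 27.9] [0.4996 0.0553 0.2165]
z hist [(np.float64(0.2), 207), (np.float64(0.203), 116), (np.float64(0.206), 385), (np.float64(0.209), 4917), (np.float64(0.212), 1687), (np.float64(0.215), 196), (np.float64(0.218), 37), (np.float64(0.221), 110), (np.float64(0.224), 123), (np.float64(0.227), 134), (np.float64(0.23), 121), (np.float64(0.233), 142), (np.float64(0.236), 594), (np.float64(0.239), 671), (np.float64(0.242), 115), (np.float64(0.245), 114), (np.float64(0.248), 506), (np.float64(0.251), 528), (np.float64(0.254), 339), (
[... 358 characters left out ...]
7), (516, 50, 239)]
266 [(499, 39, 248), (499, 49, 264), (503, 52, 264), (506, 54, 264), (515, 51, 250)]
274 [(501, 37, 250), (501, 46, 264), (504, 50, 266), (508, 51, 264), (517, 48, 249)]
282 [(504, 33, 249), (503, 43, 264), (506, 47, 267), (511, 48, 264), (519, 45, 250)]
290 [(508, 27, 244), (506, 40, 263), (509, 43, 266), (513, 46, 265), (527, 36, 239)]
298 [(552, -54, 106), (508, 37, 264), (510, 41, 267), (515, 42, 264), (541, 19, 210)]
306 [(557, -62, 105), (510, 34, 264), (513, 38, 267), (517, 39, 265), (544, 14, 210)]
314 [(597, -133, 2), (512, 30, 264), (515, 35, 267), (520, 36, 264), (548, 10, 211)]
322 [(605, -144, 1), (615, -135, 3), (517, 31, 266), (641, -119, 1), (551, 5, 211)]
```

View pics/w4c.png

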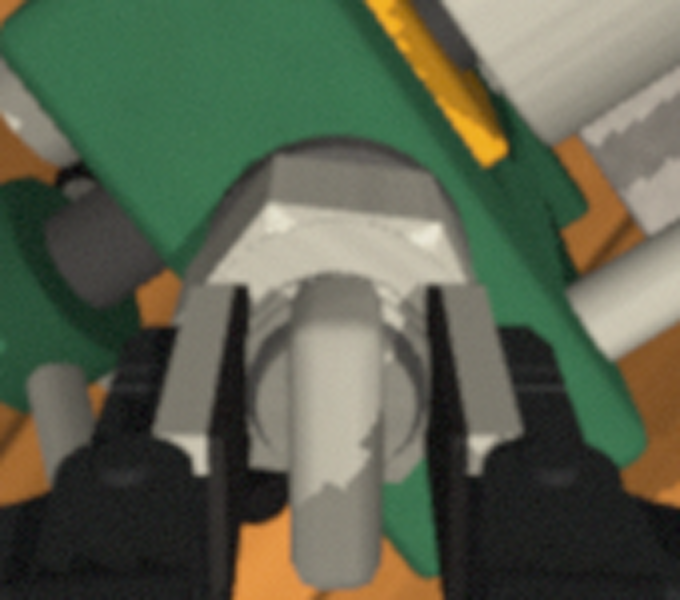

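The picture shows the tips resting on the 24 mm shank just under the bar (shank top at about 0.249), with the bar in between. I'll open, raise 6 mm and close again.

Emit:
{"method": "servo_tool", "body": {
  "increments": [
    [[0,0,0,0,0,0,0],[-0.08,0,0,0,0,0,0],[-0.07,0,0,0,0,0,-1],[0,0,0,0,0,0,-1],[0,0,0,0,0,0,-1]]
  ]
}}

```text
clock: 7.25
tcp_pos: [0.5109, 0.041, 0.2176]
orientation: [-0.482, 1.516, 0.481]
force: [-8.1, -2.7, 10.8]
opening: 0.0192
```

Emit:
{"method": "servo_tool", "body": {
  "increments": [
    [[0,0,0,0,0,0,-1],[0,0,0,0,0,0,-1]]
  ]
}}

```text
clock: 7.45
tcp_pos: [0.5109, 0.041, 0.2176]
orientation: [-0.482, 1.516, 0.481]
force: [-7.5, -3.4, 11.3]
opening: 0.019
```

```bash
python3 st.py
```

```text
t 7.45 tcp [0.5109 0.041  0.2176] jaw 35.21 down [ 0.001 -0.001 -1.   ] j6 -34.7 F [-7.5  -3.35 11.33] M [-0.462  1.328  0.019] op 0.019 off in tool (cmd units) [ 0.    -0.002 -0.005]
```

Emit:
{"method": "servo_tool", "body": {
  "increments": [
    [[0,0,0,0,0,0,0],[-0.12,0,0,0,0,0,0],[0,0,0,0,0,0,-1],[0,0,0,0,0,0,-1],[0,0,0,0,0,0,-1]]
  ]
}}

```text
clock: 7.95
tcp_pos: [0.5108, 0.041, 0.2216]
orientation: [-0.482, 1.517, 0.481]
force: [-3.7, -2.4, 9.0]
opening: 0.008
```

Emit:
{"method": "servo_tool", "body": {
  "increments": [
    [[0,0,0,0,0,0,-1],[0,0,0,0,0,0,-1]]
  ]
}}

```text
clock: 8.15
tcp_pos: [0.5108, 0.041, 0.2216]
orientation: [-0.482, 1.517, 0.481]
force: [-4.9, -2.2, 7.7]
opening: 0.0083
```

```bash
python3 st.py;  python3 look.py w5.png >/dev/null
python3 - <<'E'
from h import *
w=np.load("w.npz");P=w["P"]
save("w5c.png",cv2.resize(w["im"][180:330,200:370],None,fx=4,fy=4,interpolation=cv2.INTER_CUBIC))
E
```

```text
t 8.15 tcp [0.5108 0.041  0.2216] jaw 35.21 down [ 0. -0. -1.] j6 -34.7 F [-4.93 -2.22  7.74] M [-0.412  0.823 -0.032] op 0.0083 off in tool (cmd units) [ 0.    -0.005 -0.003]
```

View pics/w5c.png

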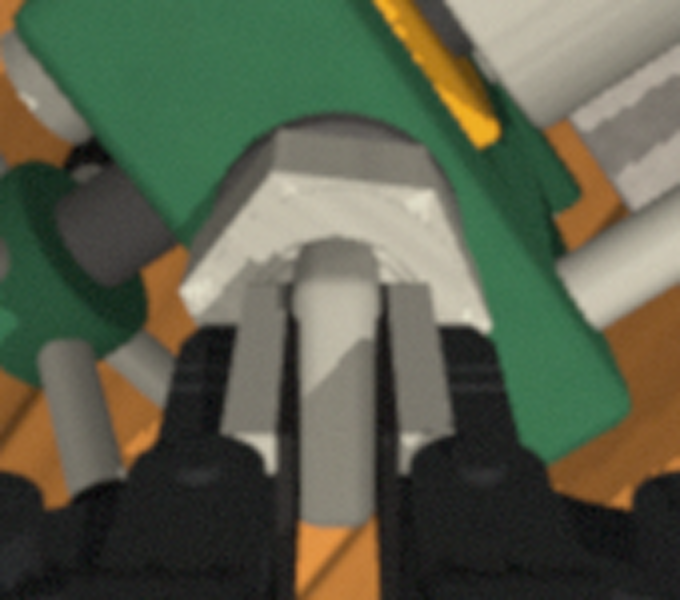

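The bar is now gripped between the pads at px (340,400) in the crop. I'll turn it 54.8° clockwise.

Emit:
{"method": "servo_tool", "body": {
  "increments": [
    [[0,0,0,1,0,0,-1],[0,0,0,1,0,0,-1],[0,0,0,1,0,0,-1],[0,0,0,1,0,0,-1],[0,0,0,1,0,0,-1]]
  ]
}}

```text
clock: 8.9
tcp_pos: [0.5109, 0.041, 0.2213]
orientation: [-0.207, 1.561, 0.206]
force: [-3.3, -2.6, 4.5]
opening: 0.0083
```

Emit:
{"method": "servo_tool", "body": {
  "increments": [
    [[0.01,0,0,1,0,0,-1],[0,0,0,1,0,0,-1],[0,0,0,1,0,0,-1],[0,0,0,1,0,0,-1],[0,0,0,1,0,0,-1]]
  ]
}}

```text
clock: 9.4
tcp_pos: [0.5109, 0.041, 0.2211]
orientation: [0.067, 1.569, -0.068]
force: [-2.7, -1.9, 5.4]
opening: 0.0087
```

Emit:
{"method": "servo_tool", "body": {
  "increments": [
    [[0,0,0,1,0,0,-1],[0,0,0,1,0,0,-1],[0,0,0,1,0,0,-1],[0,0,0,0.75,0,0,-1],[0,0,0,0,0,0,-1]]
  ]
}}

```text
clock: 9.9
tcp_pos: [0.511, 0.041, 0.2209]
orientation: [0.271, 1.553, -0.272]
force: [-2.5, -3.6, 5.6]
opening: 0.0084
```

```bash
python3 st.py
```

```text
t 9.9 tcp [0.511  0.041  0.2209] jaw -19.84 down [ 0.    -0.001 -1.   ] j6 20.4 F [-2.54 -3.55  5.6 ] M [-0.538  0.383 -0.029] op 0.0084 off in tool (cmd units) [ 0.    -0.006 -0.002]
```

Emit:
{"method": "servo_tool", "body": {
  "increments": [
    [[0,0,0,0,0,0,0.4],[0,0,0,0,0,0,0.4],[0,0,0,0,0,0,0.4]]
  ]
}}

```text
clock: 10.2
tcp_pos: [0.5109, 0.0414, 0.2204]
orientation: [0.27, 1.554, -0.27]
force: [-0.0, 0.4, 0.6]
opening: 0.0517
```

```bash
python3 st.py;python3 look.py w6.png; sed -i 's/near&(P\[...,2\]>.234)&(P\[...,2\]<.243)/(np.hypot(P[...,0]-.5108,P[...,1]-.0408)<.0222)\&(P[...,2]>.234)\&(P[...,2]<.243)/; s/P\[...,2\]>.262)&(P\[...,2\]<.272)/P[...,2]>.2625)\&(P[...,2]<.268)\&(np.hypot(P[...,0]-.5108,P[...,1]-.0408)<.0185)/' meas.py; python3 meas.py
```

```text
t 10.2 tcp [0.5109 0.0414 0.2204] jaw -19.74 down [-0.  0. -1.] j6 20.3 F [-0.05  0.38  0.64] M [ 0.017 -0.     0.024] op 0.0517 off in tool (cmd units) [-0.    -0.015  0.003]
j [0.009 0.202 1.601 0.    1.339 0.354] tcp [0.5109 0.0414 0.2204] jaw deg -19.7 down [-0.  0. -1.]
screw 0.84 [245.9, 214.0, 76.6, 98.2] [0.513  0.0478 0.2392]
screw_head 0.61 [242.0, 213.7, 80.8, 103.5] [0.513  0.0477 0.2392]
locknut 0.77 [245.4, 211.9, 80.3, 78.4] [0.5153 0.0517 0.2381]
washer 0.25 [246.0, 213.8, 76.3, 98.3] [0.5129 0.0478 0.2392]
z hist [(np.float64(0.2), 212), (np.float64(0.203), 218), (np.float64(0.206), 431), (np.float64(0.209), 5328), (np.float64(0.212), 1996), (np.float64(0.215), 146), (np.float64(0.218), 62), (np.float64(0.221), 96), (np.float64(0.224), 110), (np.float64(0.227), 114), (np.float64(0.23), 131), (np.float64(0.233), 114), (np.float64(0.236), 1686), (np.float64(0.239), 289), (np.float64(0.242), 86), (np.float64(0.245), 68), (np.float64(0.248), 326), (np.float64(0.251), 332), (np.float64(0.254), 131), (np.float64(0.257), 211), (np.float64(0.26), 336), (np.float64(0.263), 1367), (np.float64(0.266), 504), (np.float64(0.269), 316), (np.float64(0.272), 325), (np.float64(0.275), 376), (np.float64(0.278), 367)]
bar 1344 c [511.1  41.7] size [31.5  9.8] long deg 69.8 pca 70.1 z 0.2653
nut 2090 c [510.7  41.6] size [36.3 41.3] long deg 93.5 pca 161.2 z 0.2384
frame 7581 c [511.1  41.8] size [ 43.2 109.9] long deg 160.2 pca 160.3 z 0.2115
frame_open 7420 c [511.   41.9] size [ 43.2 110.2] long deg 160.4 pca 160.7 z 0.2116
```

Run:
```python
from h import *
w=np.load("w.npz");P=w["P"];s=bot.read_state();T=R.from_rotvec(s['orientation']).as_matrix()
Q=(P-s['tcp_pos'])@T   # tool coords: x down
m=(w["d"]>0)&(abs(abs(Q[...,2])-.03)<.012)&(abs(Q[...,1])<.014)&(Q[...,0]>-.07)&(Q[...,0]<-.005)
q=Q[m]
for lo in np.arange(-.06,-.004,.004):
    k=(q[:,0]>=lo)&(q[:,0]<lo+.004)
    if k.any(): print(lo.round(3),k.sum(),"y",q[k,1].min().round(4),q[k,1].max().round(4),"|z|",abs(q[k,2]).min().round(4),abs(q[k,2]).max().round(4))
```

```text
-0.06 500 y -0.0107 0.0123 |z| 0.0254 0.0395
-0.056 471 y -0.0105 0.0123 |z| 0.0254 0.0394
-0.052 399 y -0.0108 0.0122 |z| 0.0254 0.0393
-0.048 386 y -0.0105 0.0124 |z| 0.0254 0.0395
-0.044 343 y -0.0106 0.0124 |z| 0.0254 0.0391
-0.04 194 y -0.0105 0.012 |z| 0.0255 0.0372
-0.036 69 y -0.0094 0.0102 |z| 0.0255 0.026
-0.02 95 y -0.0059 0.0058 |z| 0.018 0.0205
-0.016 16 y -0.0006 0.0058 |z| 0.0181 0.0205
-0.012 15 y -0.0022 0.0056 |z| 0.0183 0.0205
-0.008 7 y -0.0021 0.0054 |z| 0.0182 0.0203
```

The bar is in line: it measures 69.9° and the roller 70.3°. The nut's flats are at 3.5°, 63.5° and 123.5°. Next I'll swing the jaws to 123.4°, fingers open around the bar, to have a long clockwise stroke.

Emit:
{"method": "servo_tool", "body": {
  "increments": [
    [[0,0,0,-1,0,0,0.4],[0,0,0,-1,0,0,0.4],[0,0,0,-1,0,0,0.4],[0,0,0,-1,0,0,0.4],[0,0,0,-1,0,0,0.4]]
  ]
}}

```text
clock: 10.95
tcp_pos: [0.5109, 0.0413, 0.2206]
orientation: [-0.005, 1.571, 0.005]
force: [-0.3, -0.1, 0.8]
opening: 0.0597
```

Emit:
{"method": "servo_tool", "body": {
  "increments": [
    [[0,0,0,-1,0,0,0.4],[0,0,0,-1,0,0,0.4],[0,0,0,-1,0,0,0.4],[0,0,0,-1,0,0,0.4],[0,0,0,-1,0,0,0.4]]
  ]
}}

```text
clock: 11.45
tcp_pos: [0.5109, 0.0413, 0.2206]
orientation: [-0.279, 1.553, 0.279]
force: [0.8, 0.0, 0.2]
opening: 0.0598
```

Emit:
{"method": "servo_tool", "body": {
  "increments": [
    [[0,0,0,-1,0,0,0.4],[0,0,0,-1,0,0,0.4],[0,0,0,-1,0,0,0.4],[0,0,0,-1,0,0,0.4],[0,0,0,-1,0,0,0.4]]
  ]
}}

```text
clock: 11.95
tcp_pos: [0.5109, 0.0413, 0.2206]
orientation: [-0.552, 1.499, 0.552]
force: [-0.0, -0.6, 0.2]
opening: 0.0602
```

Emit:
{"method": "servo_tool", "body": {
  "increments": [
    [[0,0,0,-1,0,0,0.4],[0,0,0,-1,0,0,0.4],[0,0,0,-1,0,0,0.4],[0,0,0,-1,0,0,0.4],[0,0,0,-1,0,0,0.4]]
  ]
}}

```text
clock: 12.45
tcp_pos: [0.5109, 0.0413, 0.2206]
orientation: [-0.821, 1.41, 0.821]
force: [0.4, 0.3, -0.3]
opening: 0.0594
```

Emit:
{"method": "servo_tool", "body": {
  "increments": [
    [[0,0,0,-1,0,0,0.4],[0,0,0,-1,0,0,0.4],[0,0,0,-1,0,0,0.4],[0,0,0,-1,0,0,0.4],[0,0,0,-1,0,0,0.4]]
  ]
}}

```text
clock: 12.95
tcp_pos: [0.5109, 0.0413, 0.2206]
orientation: [-1.085, 1.284, 1.085]
force: [0.5, -0.5, 0.4]
opening: 0.0599
```

Emit:
{"method": "servo_tool", "body": {
  "increments": [
    [[0,0,0,-1,0,0,0.4],[0,0,0,-1,0,0,0.4],[0,0,0,-1,0,0,0.4],[0,0,0,-1,0,0,0.4],[0,0,0,-1,0,0,0.4]]
  ]
}}

```text
clock: 13.45
tcp_pos: [0.5109, 0.0413, 0.2206]
orientation: [-1.341, 1.118, 1.342]
force: [-0.1, 0.4, -0.4]
opening: 0.0597
```

Emit:
{"method": "servo_tool", "body": {
  "increments": [
    [[0,0,0,-1,0,0,0.4],[0,0,0,-1,0,0,0.4],[0,0,0,-1,0,0,0.4],[0,0,0,-1,0,0,0.4],[0,0,0,-1,0,0,0.4]]
  ]
}}

```text
clock: 13.95
tcp_pos: [0.511, 0.0413, 0.2206]
orientation: [-1.588, 0.91, 1.588]
force: [-1.0, 0.3, -0.1]
opening: 0.06
```

Emit:
{"method": "servo_tool", "body": {
  "increments": [
    [[0,0,0,-0.8,0,0,0.4],[0,0,0,0,0,0,0.4],[0,0,0,0,0,0,0.4]]
  ]
}}

```text
clock: 14.25
tcp_pos: [0.5109, 0.0413, 0.2206]
orientation: [-1.623, 0.875, 1.623]
force: [-0.2, 0.2, 0.5]
opening: 0.0597
```

```bash
python3 st.py
```

```text
t 14.25 tcp [0.5109 0.0413 0.2206] jaw 123.32 down [ 0.  0. -1.] j6 -122.8 F [-0.17  0.25  0.51] M [-0.029  0.018  0.043] op 0.0597 off in tool (cmd units) [-0.     0.009 -0.008]
```

Emit:
{"method": "servo_tool", "body": {
  "increments": [
    [[0.25,0,0,0,0,0,0.4],[0.25,0,0,0,0,0,0.4],[0.24,0,0,0,0,0,0.4],[0,0,0,0,0,0,0.4]]
  ]
}}

```text
clock: 14.65
tcp_pos: [0.5102, 0.0413, 0.1891]
orientation: [-1.622, 0.876, 1.627]
force: [0.4, -0.2, 0.1]
opening: 0.0599
```

Emit:
{"method": "servo_tool", "body": {
  "increments": [
    [[0,0,0,0,0,0,-1],[0,0,0,0,0,0,-1],[0,0,0,0,0,0,-1],[0,0,0,0,0,0,-1]]
  ]
}}

```text
clock: 15.05
tcp_pos: [0.5113, 0.0411, 0.1915]
orientation: [-1.625, 0.874, 1.623]
force: [0.5, -2.2, 4.3]
opening: 0.0344
```

```bash
python3 st.py
```

```text
t 15.05 tcp [0.5113 0.0411 0.1915] jaw 123.4 down [ 0.001 -0.    -1.   ] j6 -122.9 F [ 0.52 -2.21  4.34] M [-0.35  -0.092 -0.004] op 0.0344 off in tool (cmd units) [-0.     0.014  0.   ]
```

The nut is gripped on its flats: opening reads 34.4 mm, plus the 2 mm reading bias. I'll run it down 160° first, since touch can't come before about 170°.

Emit:
{"method": "servo_tool", "body": {
  "increments": [
    [[0.0014,0,0,1,0,0,-1],[0.0014,0,0,1,0,0,-1],[0.0014,0,0,1,0,0,-1],[0.0014,0,0,1,0,0,-1],[0.0014,0,0,1,0,0,-1]]
  ]
}}

```text
clock: 15.55
tcp_pos: [0.5113, 0.041, 0.1913]
orientation: [-1.379, 1.09, 1.376]
force: [0.2, -3.3, 3.5]
opening: 0.0346
```

```bash
python3 st.py
```

```text
t 15.55 tcp [0.5113 0.041  0.1913] jaw 103.24 down [ 0.001 -0.001 -1.   ] j6 -102.7 F [ 0.16 -3.27  3.48] M [-0.702 -0.117  0.036] op 0.0346 off in tool (cmd units) [-0.     0.014 -0.001]
```

Emit:
{"method": "servo_tool", "body": {
  "increments": [
    [[0.0014,0,0,1,0,0,-1],[0.0014,0,0,1,0,0,-1],[0.0014,0,0,1,0,0,-1],[0.0014,0,0,1,0,0,-1],[0.0014,0,0,1,0,0,-1]]
  ]
}}

```text
clock: 16.05
tcp_pos: [0.5113, 0.0408, 0.191]
orientation: [-1.123, 1.262, 1.12]
force: [1.4, -4.8, 4.3]
opening: 0.0345
```

```bash
python3 st.py
```

```text
t 16.05 tcp [0.5113 0.0408 0.191 ] jaw 83.24 down [ 0.001 -0.001 -1.   ] j6 -82.7 F [ 1.42 -4.77  4.31] M [-0.881 -0.124  0.08 ] op 0.0345 off in tool (cmd units) [-0.     0.013 -0.001]
```

Emit:
{"method": "servo_tool", "body": {
  "increments": [
    [[0.0014,0,0,1,0,0,-1],[0.0014,0,0,1,0,0,-1],[0.0014,0,0,1,0,0,-1],[0.0014,0,0,1,0,0,-1],[0.0014,0,0,1,0,0,-1]]
  ]
}}

```text
clock: 16.55
tcp_pos: [0.5113, 0.0406, 0.1907]
orientation: [-0.86, 1.394, 0.857]
force: [0.9, -6.9, 4.3]
opening: 0.034
```

```bash
python3 st.py
```

```text
t 16.55 tcp [0.5113 0.0406 0.1907] jaw 63.23 down [ 0.001 -0.001 -1.   ] j6 -62.7 F [ 0.9  -6.91  4.27] M [-1.107 -0.059  0.02 ] op 0.034 off in tool (cmd units) [-0.     0.013 -0.001]
```

Emit:
{"method": "servo_tool", "body": {
  "increments": [
    [[0.0014,0,0,1,0,0,-1],[0.0014,0,0,1,0,0,-1],[0.0014,0,0,1,0,0,-1],[0.0014,0,0,1,0,0,-1],[0.0014,0,0,1,0,0,-1]]
  ]
}}

```text
clock: 17.05
tcp_pos: [0.5112, 0.0405, 0.1904]
orientation: [-0.591, 1.489, 0.589]
force: [-0.2, -7.3, 5.1]
opening: 0.0348
```

```bash
python3 st.py
```

```text
t 17.05 tcp [0.5112 0.0405 0.1904] jaw 43.23 down [ 0.001 -0.001 -1.   ] j6 -42.7 F [-0.24 -7.29  5.14] M [-1.285  0.188  0.014] op 0.0348 off in tool (cmd units) [-0.     0.013 -0.001]
```

Emit:
{"method": "servo_tool", "body": {
  "increments": [
    [[0.0014,0,0,1,0,0,-1],[0.0014,0,0,1,0,0,-1],[0.0014,0,0,1,0,0,-1],[0.0014,0,0,1,0,0,-1],[0.0014,0,0,1,0,0,-1]]
  ]
}}

```text
clock: 17.55
tcp_pos: [0.511, 0.0404, 0.1901]
orientation: [-0.319, 1.547, 0.317]
force: [-2.3, -8.3, 5.2]
opening: 0.0343
```

```bash
python3 st.py
```

```text
t 17.55 tcp [0.511  0.0404 0.1901] jaw 23.23 down [ 0.001 -0.002 -1.   ] j6 -22.7 F [-2.31 -8.35  5.22] M [-1.38   0.374  0.097] op 0.0343 off in tool (cmd units) [-0.     0.012 -0.001]
```

Emit:
{"method": "servo_tool", "body": {
  "increments": [
    [[0.0014,0,0,1,0,0,-1],[0.0014,0,0,1,0,0,-1],[0.0014,0,0,1,0,0,-1],[0.0014,0,0,1,0,0,-1],[0.0014,0,0,1,0,0,-1]]
  ]
}}

```text
clock: 18.05
tcp_pos: [0.5108, 0.0403, 0.1898]
orientation: [-0.046, 1.57, 0.043]
force: [-4.4, -9.1, 6.6]
opening: 0.0342
```

```bash
python3 st.py
```

```text
t 18.05 tcp [0.5108 0.0403 0.1898] jaw 3.23 down [ 0.    -0.002 -1.   ] j6 -2.7 F [-4.43 -9.14  6.63] M [-1.406  0.725  0.022] op 0.0342 off in tool (cmd units) [-0.     0.012 -0.   ]
```

Emit:
{"method": "servo_tool", "body": {
  "increments": [
    [[0.0014,0,0,1,0,0,-1],[0.0014,0,0,1,0,0,-1],[0.0014,0,0,1,0,0,-1],[0.0014,0,0,1,0,0,-1],[0.0014,0,0,1,0,0,-1]]
  ]
}}

```text
clock: 18.55
tcp_pos: [0.5107, 0.0403, 0.1896]
orientation: [0.228, 1.559, -0.231]
force: [-6.0, -9.7, 6.7]
opening: 0.0345
```

```bash
python3 st.py
```

```text
t 18.55 tcp [0.5107 0.0403 0.1896] jaw -16.77 down [-0.    -0.002 -1.   ] j6 17.3 F [-5.99 -9.67  6.69] M [-1.399  0.97   0.022] op 0.0345 off in tool (cmd units) [-0.     0.012 -0.001]
```

Emit:
{"method": "servo_tool", "body": {
  "increments": [
    [[0.0014,0,0,1,0,0,-1],[0.0014,0,0,1,0,0,-1],[0.0014,0,0,1,0,0,-1],[0.0014,0,0,1,0,0,-1],[0.0014,0,0,1,0,0,-1]]
  ]
}}

```text
clock: 19.05
tcp_pos: [0.5105, 0.0404, 0.1893]
orientation: [0.501, 1.512, -0.504]
force: [-6.3, -8.5, 8.5]
opening: 0.0348
```

```bash
python3 st.py
```

```text
t 19.05 tcp [0.5105 0.0404 0.1893] jaw -36.77 down [-0.001 -0.002 -1.   ] j6 37.3 F [-6.25 -8.51  8.48] M [-1.334  1.254  0.005] op 0.0348 off in tool (cmd units) [-0.     0.012 -0.   ]
```

Create q.py:
```python
from h import *
s=bot.read_state();T=R.from_rotvec(s['orientation']).as_matrix()
print("t",round(s['clock'],2),"z",s['tcp_pos'][2].round(4),"jaw",np.degrees(np.arctan2(T[1,2],T[0,2])).round(2),"F",s['force'].round(1),"Mz",s['wrist_torque'][2].round(3),"j6 tq",s['joint_torque'][5].round(3))
```

```text
(no output)
```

Emit:
{"method": "servo_tool", "body": {
  "increments": [
    [[0.0014,0,0,1,0,0,-1],[0.0014,0,0,1,0,0,-1],[0.0014,0,0,1,0,0,-1]]
  ]
}}

```text
clock: 19.35
tcp_pos: [0.5104, 0.0405, 0.1891]
orientation: [0.663, 1.467, -0.666]
force: [-7.8, -7.4, 8.3]
opening: 0.0345
```

```bash
python3 q.py
```

```text
t 19.35 z 0.1891 jaw -48.77 F [-7.8 -7.4  8.3] Mz 0.039 j6 tq -1.436
```

Emit:
{"method": "servo_tool", "body": {
  "increments": [
    [[0.0014,0,0,1,0,0,-1],[0.0014,0,0,1,0,0,-1],[0.0014,0,0,1,0,0,-1]]
  ]
}}

```text
clock: 19.65
tcp_pos: [0.5104, 0.0406, 0.189]
orientation: [0.824, 1.409, -0.827]
force: [-8.8, -7.4, 10.0]
opening: 0.0346
```

```bash
python3 q.py
```

```text
t 19.65 z 0.189 jaw -60.76 F [-8.8 -7.4 10. ] Mz 0.146 j6 tq -1.341
```

Emit:
{"method": "servo_tool", "body": {
  "increments": [
    [[0.0014,0,0,1,0,0,-1],[0.0014,0,0,1,0,0,-1],[0.0014,0,0,1,0,0,-1]]
  ]
}}

```text
clock: 19.95
tcp_pos: [0.5104, 0.0407, 0.189]
orientation: [0.983, 1.337, -0.986]
force: [-10.4, -6.0, 10.9]
opening: 0.0346
```

```bash
python3 q.py
```

```text
t 19.95 z 0.189 jaw -72.75 F [-10.4  -6.   10.9] Mz 0.269 j6 tq -1.194
```

Touch came near jaw -50° to -52°: the moment climbed 0.04, 0.15, 0.27 and z stopped sinking. We are about 0.38 rad past it. I'm aiming for about 0.85 rad.

Emit:
{"method": "servo_tool", "body": {
  "increments": [
    [[0,0,0,1,0,0,-1],[0,0,0,1,0,0,-1],[0,0,0,1,0,0,-1]]
  ]
}}

```text
clock: 20.25
tcp_pos: [0.5103, 0.0408, 0.189]
orientation: [1.14, 1.251, -1.142]
force: [-9.8, -4.1, 10.1]
opening: 0.0348
```

```bash
python3 q.py
```

```text
t 20.25 z 0.189 jaw -84.73 F [-9.8 -4.1 10.1] Mz 0.449 j6 tq -1.06
```

Emit:
{"method": "servo_tool", "body": {
  "increments": [
    [[0,0,0,1,0,0,-1],[0,0,0,1,0,0,-1]]
  ]
}}

```text
clock: 20.45
tcp_pos: [0.5103, 0.0409, 0.189]
orientation: [1.243, 1.186, -1.245]
force: [-9.8, -4.1, 10.3]
opening: 0.0345
```

```bash
python3 st.py; python3 q.py
```

```text
t 20.45 tcp [0.5103 0.0409 0.189 ] jaw -92.72 down [-0.001 -0.001 -1.   ] j6 93.2 F [-9.83 -4.08 10.25] M [-0.708  1.632  0.497] op 0.0345 off in tool (cmd units) [-0.     0.012  0.001]
t 20.45 z 0.189 jaw -92.72 F [-9.8 -4.1 10.3] Mz 0.497 j6 tq -0.97
```

The fit puts touch at -51°, so we are at about 0.72 rad. Two more rows give about 0.86 rad, then I release.

Emit:
{"method": "servo_tool", "body": {
  "increments": [
    [[0,0,0,1,0,0,-1],[0,0,0,0.9,0,0,-1],[0,0,0,0,0,0,-1],[0,0,0,0,0,0,-1],[0,0,0,0,0,0,-1]]
  ]
}}

```text
clock: 20.95
tcp_pos: [0.5103, 0.0409, 0.189]
orientation: [1.338, 1.12, -1.34]
force: [-9.5, -5.1, 10.2]
opening: 0.0345
```

```bash
python3 q.py
```

```text
t 20.95 z 0.189 jaw -100.17 F [-9.5 -5.1 10.2] Mz 0.261 j6 tq 0.276
```

Emit:
{"method": "servo_tool", "body": {
  "increments": [
    [[0,0,0,0,0,0,0.4],[0,0,0,0,0,0,0.4],[0,0,0,0,0,0,0.4],[-0.3,0,0,0,0,0,0.4],[-0.5,0,0,0,0,0,0.4]]
  ]
}}

```text
clock: 21.45
tcp_pos: [0.5105, 0.0413, 0.2204]
orientation: [1.338, 1.121, -1.34]
force: [1.0, -0.0, -0.3]
opening: 0.0598
```

Emit:
{"method": "servo_tool", "body": {
  "increments": [
    [[-1,0,0,0,0,0,1],[-1,0,0,0,0,0,1],[0,0,0,0,0,0,1],[0,0,0,0,0,0,1]]
  ]
}}

```text
clock: 21.85
tcp_pos: [0.5111, 0.0413, 0.3012]
orientation: [1.34, 1.119, -1.337]
force: [0.3, 0.3, -0.1]
opening: 0.0855
```

```bash
python3 st.py; python3 look.py w7.png; python3 meas.py
python3 - <<'E'
from h import *
w=np.load("w.npz");save("w7c.png",cv2.resize(w["im"][110:260,200:370],None,fx=4,fy=4,interpolation=cv2.INTER_CUBIC))
E
```

```text
t 21.85 tcp [0.5111 0.0413 0.3012] jaw -100.18 down [ 0.002  0.    -1.   ] j6 100.7 F [ 0.29  0.29 -0.07] M [-0.065  0.088 -0.01 ] op 0.0855 off in tool (cmd units) [-0.    -0.004  0.014]
j [0.009 0.157 1.469 0.    1.514 1.758] tcp [0.5111 0.0413 0.3012] jaw deg -100.2 down [ 0.002  0.    -1.   ]
screw 0.61 [259.1, 180.2, 48.1, 51.5] [0.5175 0.04   0.2478]
screw_head 0.8 [259.6, 180.5, 48.8, 51.8] [0.5173 0.0401 0.2479]
locknut 0.78 [263.1, 179.6, 45.5, 53.4] [0.5227 0.0403 0.2351]
z hist [(np.float64(0.2), 132), (np.float64(0.203), 7), (np.float64(0.206), 170), (np.float64(0.209), 3003), (np.float64(0.212), 1134), (np.float64(0.215), 43), (np.float64(0.218), 30), (np.float64(0.221), 39), (np.float64(0.224), 33), (np.float64(0.227), 40), (np.float64(0.23), 37), (np.float64(0.233), 605), (np.float64(0.236), 149), (np.float64(0.239), 8), (np.float64(0.242), 46), (np.float64(0.245), 32), (np.float64(0.248), 142), (np.float64(0.251), 108), (np.float64(0.254), 59), (np.float64(0.257), 49), (np.float64(0.26), 85), (np.float64(0.263), 486), (np.float64(0.266), 91), (np.float64(0.269), 0), (np.float64(0.272), 0), (np.float64(0.275), 0), (np.float64(0.278), 0)]
bar 599 c [511.3  41.5] size [31.8  9.9] long deg 69.4 pca 70.4 z 0.2653
nut 751 c [511.6  40.2] size [36.2 37.6] long deg 110.4 pca 72.8 z 0.2354
frame 4272 c [511.2  41.6] size [ 43.8 109.2] long deg 160.2 pca 159.6 z 0.2115
frame_open 3974 c [511.2  41.6] size [ 43.9 109.2] long deg 160.2 pca 160.1 z 0.2116
```

View pics/w7.png

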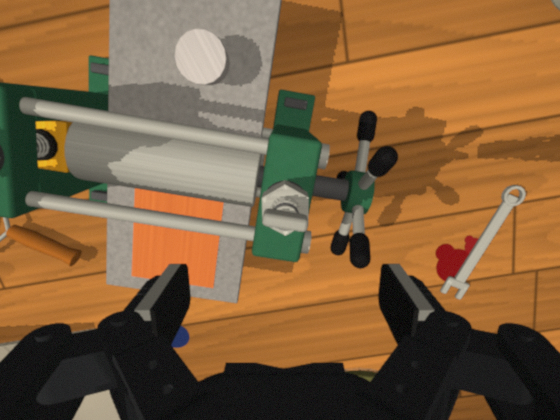

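The bar at px (286,222) is parallel to the roller and tie rods. The nut is down on its washer, the fingers are clear, and the tin, spanner and brayer in view are where they were. Handing in.

```bash
python3 -c "
from station import bot
print(bot.sign_off(), bot.read_state()['clock'])"
```

```text
the job is handed in; nothing more can be done
the job is handed in; nothing more can be done
```

I set the screw, tightened the locknut and handed the job in at about 22 s on the robot's clock; no verdict came back.

- **Screw:** I turned it about 55° clockwise by its thumb bar. After I let go, the bar measured 69.4–70.4° against 70.3° for the roller, so it is in line to about 1°. By depth, its centre is about 256 mm above the table.
- **Locknut:** I ran it down about 223° in one grip. The moment began to rise near 172° and reached 0.50 N m while still turning. I stopped about 0.85 rad past first touch, which should be roughly 70 N on the washer; that force is worked out from the angle, not measured.
- **Bystanders:** The tin, spanner and brayer in the last picture looked unmoved. I did not check the jars, jug, ink tin or knife again, but the arm stayed clear of them.

**Checks that failed or disagreed:**
- **Fingertip height:** The fingertips stood about 30 mm higher than the reported TCP, so my first grip closed above the bar and moved nothing. The next two grips landed on the screw shank and its edge before the bar was held.
- **Gripper opening:** It read about 2 mm too low on both the bar and the nut.
- **Moment after stopping:** At rest it read 0.26 N m, lower than while turning, as you warned it might.

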